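# Push the worn plug out of the turntable hub

## Task

Take the push rod out of the wooden block and with it push the worn plug down through the hub of the turntable tier until it drops out onto the green plate, pressing on until you feel the rod's collar seat on the hub's cap with a light, steady push (5 to 10 N, held for half a second). Go gently: the plastic hub cracks if the rod presses on it with more than 25 N. Then stand the rod back in its block, let go, and leave everything else as it is.

Things in the scene. Friction and masses are not known exactly. Their poses are not given: they have to be found in the camera images.
- rod_handle (a point): Push rod: centre of its round wooden handle, 24 mm in diameter, 56 mm long. z runs up along the rod. Below the handle is a round steel collar 30 mm in diameter, 6 mm thick, its underside 34 mm below this point. The rod stands upright in the block's hole, hanging by its collar on the block's top, so this point starts 114 mm above the table.
- rod_tip (a point): Centre of the lower end of the rod's plain steel shank, 103 mm below the handle's centre; z runs up the rod. The shank is 12 mm in diameter and 69 mm long from collar to end; the last 2 mm taper to 10 mm in diameter.
- rod: The whole push rod, about 160 g; origin at the lower end of the shank, z up the rod.
- block: Fixed dark wooden block, 85 x 85 mm and 80 mm high, origin at the centre of its underside, z up. A round hole 16 mm in diameter goes down through its centre, its mouth bevelled 3 mm.
- hub_axis (a point): Point on the hub's axis, level with the top of the hub's cap, 115 mm above the table. The flat cap, 46 mm across, has an unbevelled 14 mm hole, 20 mm deep, whose centre lies 4 mm off this axis. The cap may be turned any way, so towards which side is not known: find it by feel or sight. It does not turn or shift under the rod, but is sprung: it sinks about 1 mm per 6 N, at most 5 mm.
- stand: Fixed wooden trestle with the white turntable tier (a tray 130 mm across, rim at 94 mm); origin on the table under the hub's axis, z up; side boards 90 x 14 x 66 mm at y = +95 and -95 mm. The hub is a sleeve 36 mm in outer diameter, bore 25.5 mm, its lower end 52 mm above the table. On it sits a white cap with the mouth (see hub_axis).
- plug_centre (a point): Centre of the worn plug: solid grey plastic cylinder 24 mm in diameter, 32 mm long (20 g), slightly tapered at its lower end, upright in the hub, its top 92 mm above the table. z along its axis. Two sprung clips in the hub hold it: starting it takes up to 20 N, pushing on 6 to 12 N. They let go when its top is about 58 mm above the table; it then drops.
- plug: The same plug; origin at the centre of its lower end.
- plate: Green enamel plate, 160 mm across, 18 mm high, lying on the table under the hub between the side boards; origin at the centre of its underside.
- cup: Glass cup, 68 mm across, 85 mm high, bystander; origin under its centre.
- spoon: Wooden spoon, 240 mm long, lying on the table, bystander; origin under its middle.
- strainer: Aluminium strainer, bowl 124 mm across and 40 mm high with a 130 mm handle, bystander; origin under the bowl.
- tub: Closed plastic tub 126 x 166 x 85 mm, bystander; origin under its centre.
- jar: Small steel jar, 55 mm across, 60 mm high, bystander; origin under its centre.
Mind the look-alikes: they are no part of the job. Leave any purple or yellow look-alike of the rod alone. Several things look just like the block: the one meant starts farthest from the robot's base.

How it is judged (in metres and radians):
On the way, in this order (a step that is already met when the one before it is completed fails the run):
1. the rod's shank is in the bore of the hub, at least 10 mm deep, with the plug still in the hub (horizontal distance between rod_tip and hub_axis below 0.009 m and z of rod_tip in the frame of stand below 0.105 m and z of plug_centre in the frame of stand above 0.045 m), for 0.1 s.
2. the plug has left the hub below and the rod, its collar within 2 mm of the cap's height, presses on the hub with more than 3 N (horizontal distance between rod_tip and hub_axis below 0.009 m and z of rod_tip in the frame of stand below 0.048 m and z of plug_centre in the frame of stand below 0.034 m and contact force between rod and stand above 3 N), for 0.2 s.
At the end, for the whole second after the job is handed in: The plug is at rest on the green plate (within 80 mm of its centre, plug centre below 45 mm), the plate within 30 mm of its start, and the rod at rest and upright in the block (collar within 4 mm of its top, end within 6 mm of the hole axis, tilt under 0.08 rad) (horizontal distance between plug_centre and plate below 0.08 m and height (world z) of plug_centre below 0.045 m and linear speed of plug below 0.03 m/s and distance of plate from where it was at the start of the episode below 0.03 m and horizontal distance between rod_tip and block below 0.006 m and z of rod_tip in the frame of block below 0.015 m and angle between rod's own z axis and vertical below 0.08 rad and linear speed of rod below 0.02 m/s); the robot touches nothing.
It fails at once if the rod presses on the hub or trestle with more than 25 N (contact force between rod and stand above 25 N).
It fails at once if the cup, spoon, strainer, tub or jar is moved more than 25 mm (distance of any of cup, spoon, strainer, tub, jar from where it was at the start of the episode above 0.025 m).
It also fails if it takes over 64 s, if anything falls off the work surface, if the arm or the gripper's body presses on something with over 40 N, if the wrist force passes 120 N, or if a joint passes its speed limit or range.

## Robot

A 6-joint arm with a two-finger parallel gripper is mounted at the origin on the work surface. World frame = base frame: x ahead of the robot, y to its left, z up, the work surface at z = 0. Lengths are in m, angles in degrees, forces in N, time in s.
With the tool pointing down it reaches from about 0.425 to 1.125 m from the base axis. Payload 14.9 kg.
Tool frame: the origin (TCP) lies at the very end of the fingers, on their centre line; the grasp point (between the pads) lies ctrl.grasp_offset behind it (ctrl.grasp_offset is the distance from the TCP to the grasp point, in m); z points along the fingers, y is the line along which they close (so a half turn about z gives the same grasp; the last joint's range is limited). The gripper opens to 91 mm and grips with 3 to 60 N. Pads are 32 mm wide; open, the fingers measure 118 mm over their backs; the gripper's body (76 mm by 178 mm) begins 60 mm behind the grasp point.
Start: joints at [-72.382, 21.709, 99.362, -0, 58.929, -1.908], TCP at [0.234, -0.66, 0.187] pointing down, gripper open.
Joint ranges: [-158.91, 158.91], [-42.39, 125.64], [0.06, 152.35], [-60.88, 240.88], [17.5, 164.5], [-176.32, 176.32]. Speed limits (degrees/s): [108.29, 108.29, 136.94, 180, 180, 180].

## Interface

Orientations are given as a 3x3 rotation matrix whose columns are the frame's x, y, z axes.
In Python, from station import ctrl gives the robot as it stands.
- The arm moves only by the tool apply_moves, never from a script. Its argument "steps" is one flat list of numbers, 7 for each row, row after row: the shift along the tool's x, y, z as a fraction of full scale, then the turn, a rotation vector about the tool's x, y, z as a fraction of full scale, then the opening, from -1 (shut) to 1 (fully open). In form: [dx, dy, dz, rx, ry, rz, grip, dx, dy, dz, rx, ry, rz, grip, ...]. A call has 1 to 5 rows; each row shifts and turns the commanded pose from where the row before left it, along the tool's axes as they then stand; what a row does not reach is not made up. Full scale, the value 1, is 0.025 m for a shift and 90 degrees for a turn. A row lasts 1/10 s, in which the tool goes at most 50 mm and 8.59 degrees, less where a joint would pass 70% of its speed; a pose out of reach is approached as far as the arm can. A call with a number of a shift or a turn outside -1 to 1 is refused whole. A call with a gripper value outside its range is refused whole. The fingers move at their own pace and stop on an object; "grip_force" is the grip in N (left out, the last holds). Time passes only in rows, so rows that do not move let the fingers close. It gives the time, the measured TCP pose, the force, the opening and the grip force at its end, in the units of the state.
- ctrl.observe(): the state, without advancing time (a new reading comes with each control period).
- ctrl.snapshot(name): name is "scene" or "side" or "wrist"; returns the picture (384x512x3 uint8, red, green, blue); there is no depth.
- ctrl.camera_params(name): a dict with "camera_matrix" (3x3 intrinsics, pixels), "k1" (the pictures are not rectified: a ray, as slopes to the right and down, at radius r is drawn at 1 + k1 r^2 times it, then the intrinsics apply), "pose" (4x4, takes a point from camera to world coordinates). Camera axes: x right, y down, z forward; pixel columns grow to the right and rows downward; lengths in m; the calibration is good to about 2 mm. A picture is of the moment at which its call begins: read the wrist's pose just before it. camera_params takes no time and is no camera call; for the wrist camera it gives the pose at the moment of the call.
- ctrl.sign_off(): hands the job in; it is judged then, once.
Trained networks look in the newest picture that a camera, given by its name, has taken for a name from the list of things; names that differ only in an ending like _2 or _b are one class to them, and where a whole thing is asked for, a point or a joint stands for the part that bears it (a point fixed in the world has none). Each returns a list of dicts, best first, with "p" (0 to 1); they miss things now and then, are a little off and sometimes report something else, mostly with a low value. They report only what shows in the picture. A call takes as long as a camera call. They do not tell look-alikes from the thing itself.
- ctrl.look_for(camera, label): "rect" ([centre column, centre row, width, height] in pixels, round what is visible of it).
- ctrl.cut_out(camera, label): "pixels" (384x512 bool, what is visible of it) and "rect" ([centre column, centre row, width, height] in pixels, round what is visible of it).
The state is a dict: "clock": time; "qpos": joint angles; "qd": joint speeds; "joint_efforts": joint torques, N m; "eef_pos": TCP position; "ee_rot": TCP orientation; "contact_force": force on the tool from outside, world axes, zero at the start; "ft_torque": the same for the moment, N m; "width": opening from 0.0 (shut) to 1.0 (fully open); "grip_force": force on a finger pad.
Only numpy, scipy, OpenCV 4.12 (cv2) and the standard library are available. Lean on these libraries where they do the work, as an engineer would, in place of code of your own. Each camera call takes 0.05 s, during which the arm holds its last target. There are 200 camera calls.

## Working session

There is one attempt and no reset: what is moved stays moved. The work goes in short steps, Python scripts to look and compute and a tool call to move; the robot and the scene stay as the last step left them, time stands still between calls to the robot, and variables do not carry over. Pictures are saved under pics/ and viewed, at most 10 in all, crops included, and the job is handed in when it is done.

Besides the shell and the picture viewer there is one more tool, called after "Call:" by a JSON object that holds its "name" and its "arguments". apply_moves: Moves the arm, as the interface text tells. Shift numbers are shares of 0.025 m and turn numbers shares of 90 degrees, none past 1 either way. Its arguments: {"type":"object","properties":{"steps":{"type":"array","items":{"type":"number"}},"grip_force":{"type":"number"}},"required":["steps"]}

```bash
mkdir -p pics
cat > h.py <<'E'
import numpy as np, cv2
from station import ctrl
def ray(cam,uv,P=None):
    P=P or ctrl.camera_params(cam); K=np.array(P["camera_matrix"]);T=np.array(P["pose"])
    d=(np.array([uv[0],uv[1],1.])@np.linalg.inv(K).T)[:2]; s=d.copy()
    for _ in range(20): s=d/(1+P["k1"]*(s@s))
    return T[:3,3],T[:3,:3]@np.array([*s,1.])
def atz(cam,uv,z,P=None):
    o,r=ray(cam,uv,P); return o+r*(z-o[2])/r[2]
def proj(cam,p,P=None):
    P=P or ctrl.camera_params(cam);K=np.array(P["camera_matrix"]);T=np.array(P["pose"])
    c=T[:3,:3].T@(np.array(p)-T[:3,3]); s=c[:2]/c[2]; s=s*(1+P["k1"]*(s@s)); return K[:2,:2]@s+K[:2,2]
def save(cam,name):
    im=ctrl.snapshot(cam); cv2.imwrite(f"pics/{name}.png",im[:,:,::-1]); return im
E
python3 - <<'E'
from h import *
np.set_printoptions(precision=3,suppress=True)
a=save("scene","a");b=save("side","b")
cv2.imwrite("pics/ab.png",cv2.resize(np.vstack([a,b])[:,:,::-1],None,fx=.78,fy=.78))
for c in("scene","side"):
    print(c,np.array(ctrl.camera_params(c)["pose"])[:3,3])
    for l in("rod_handle","block","stand","plate","cup","tub","jar","strainer"):
        print(l,[(round(d["p"],2),np.round(d["rect"])) for d in ctrl.look_for(c,l)][:4])
print(ctrl.grasp_offset,ctrl.observe())
E
```

```text
scene [ 0.917 -0.48   1.046]
rod_handle [(0.81, array([143., 233.,  18.,  31.])), (0.7, array([172., 252.,  17.,  21.])), (0.55, array([156., 308.,  22.,  30.]))]
block [(0.7, array([175., 265.,  44.,  49.])), (0.62, array([154., 196.,  37.,  50.]))]
stand [(0.72, array([294., 147.,  62.,  80.]))]
plate [(0.73, array([292., 156.,  58.,  33.]))]
cup [(0.82, array([300., 237.,  28.,  36.])), (0.45, array([294., 149.,  64.,  74.]))]
tub [(0.84, array([383., 148.,  70.,  73.]))]
jar [(0.7, array([283., 262.,  30.,  31.]))]
strainer [(0.81, array([255., 343.,  97.,  83.]))]
side [0.249 0.725 0.65 ]
rod_handle [(0.75, array([298., 143.,  12.,  24.])), (0.6, array([328., 160.,  13.,  35.]))]
block [(0.94, array([342., 196.,  42.,  46.])), (0.86, array([296., 162.,  37.,  38.]))]
stand [(0.89, array([216., 273.,  71.,  99.]))]
plate [(0.72, array([217., 283.,  78.,  42.]))]
cup [(0.97, array([200., 188.,  27.,  37.]))]
tub [(0.69, array([ 94., 289., 103.,  95.]))]
jar [(0.57, array([213., 177.,  19.,  22.]))]
strainer [(0.83, array([222., 146.,  59.,  38.]))]
0.0188 {'clock': 0.9, 'qpos': array([-72.381,  21.709,  99.363,   0.001,  58.927,  -1.908]), 'qd': array([-0.034,  0.04 ,  0.025,  0.01 ,  0.024,  0.003]), 'joint_efforts': array([ -0.001, -76.368, -43.474,   0.065,   0.039,  -0.   ]), 'eef_pos': array([ 0.234, -0.66 ,  0.187]), 'ee_rot': array([[ 0.942,  0.334,  0.   ],
       [ 0.334, -0.942, -0.   ],
       [ 0.   ,  0.   , -1.   ]]), 'contact_force': array([-0.317,  0.804, -0.159]), 'ft_torque': array([0.03 , 0.013, 0.003]), 'grip_force': 0.0, 'width': 1.0004286881673912}
```

View pics/a.png

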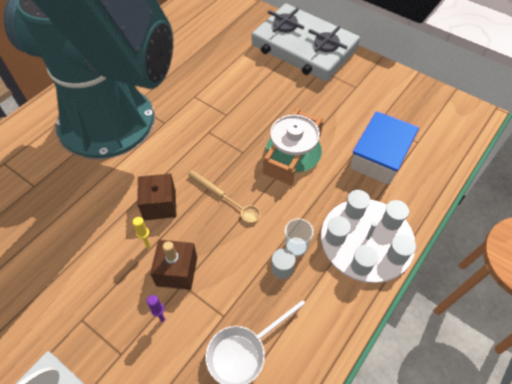

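View pics/b.png

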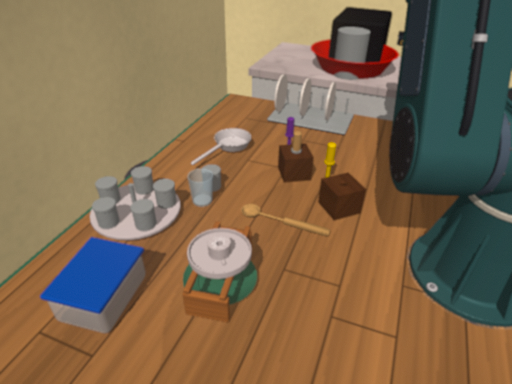

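The scene view has two dark blocks. One at (156,196) is empty and nearer the base; the other at (174,264) is farther from the base and holds the wooden-handled rod, handle at (170,252). In the side view they are at (342,196) and (296,162). The farther one fits the description. The purple (156,308) and yellow (141,232) rods are look-alikes. The hub is at (295,133) in scene and (219,246) in side.

Run:
```python
from h import *
np.set_printoptions(precision=4,suppress=True)
a=cv2.imread("pics/a.png");b=cv2.imread("pics/b.png")
A=cv2.resize(a[205:305,120:220],(400,400),interpolation=2);B=cv2.resize(a[100:200,250:350],(400,400),interpolation=2)
cv2.imwrite("pics/c.png",np.hstack([A,B]))
def tri(u,v):
    o1,d1=ray("scene",u);o2,d2=ray("side",v);M=np.c_[d1,-d2];t=np.linalg.lstsq(M,o2-o1,rcond=None)[0]
    p,q=o1+t[0]*d1,o2+t[1]*d2;return (p+q)/2,np.linalg.norm(p-q)
print("rod",tri((171,252),(297,142)));print("hub",tri((295,129),(219,241)))
print("hub top scene",atz("scene",(295,129),.115),"side",atz("side",(219,241),.115))
print("rod z.114",atz("scene",(171,252),.114),atz("side",(297,142),.114))
for n,p in(("emptyblock",(156,187)),("farblock",(174,254))): print(n,atz("scene",p,.08))
for n,p in(("purple",(156,308)),("yellow",(141,232)),("purpleside",None)):
    if p: print(n,atz("scene",p,.08))
for n,p in(("cup",(299,250)),("jar",(283,272)),("tub",(383,160)),("strainer",(236,355))): print(n,atz("scene",p,.0))
```

```text
rod (array([ 0.4969, -0.2356,  0.1091]), np.float64(0.004880633856633031))
hub (array([0.5209, 0.2258, 0.1124]), np.float64(0.0007632085421756385))
hub top scene [0.5223 0.224  0.115 ] side [0.5192 0.228  0.115 ]
rod z.114 [ 0.5016 -0.2361  0.114 ] [ 0.4929 -0.2291  0.114 ]
emptyblock [ 0.3344 -0.1168  0.08  ]
farblock [ 0.4954 -0.2269  0.08  ]
purple [ 0.5502 -0.3437  0.08  ]
yellow [ 0.3945 -0.2311  0.08  ]
cup [ 0.7032 -0.0106  0.    ]
jar [ 0.7048 -0.0828  0.    ]
tub [0.7364 0.3639 0.    ]
strainer [ 0.7333 -0.304   0.    ]
```

View pics/c.png

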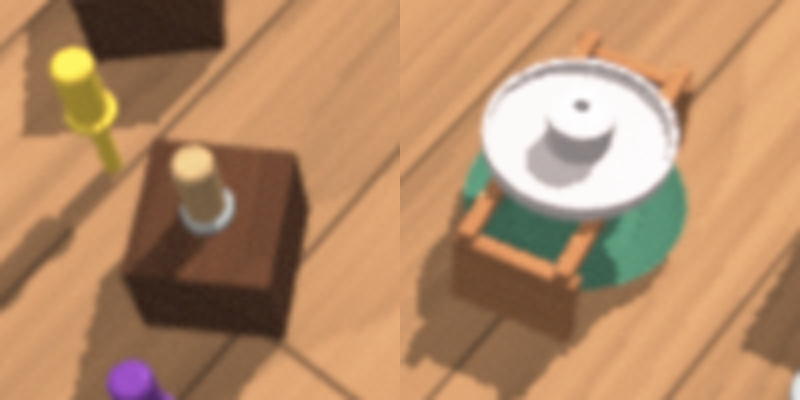

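The crop confirms it: a wooden handle on a steel collar, standing in the farther block. The hub's hole shows at about scene (295.5,126). Next I move the arm above the rod.

Call:
{"name": "apply_moves", "arguments": {"steps": [1,-0.8,-0.6,0,0,0,1,1,-0.8,-0.6,0,0,0,1,1,-0.8,-0.6,0,0,0,1,1,-0.8,-0.6,0,0,0,1,1,-0.8,-0.6,0,0,0,1]}}

```text
clock: 1.4
eef_pos: [0.3188, -0.5226, 0.2626]
ee_rot: [[0.943, 0.334, 0.0], [0.334, -0.943, -0.0], [0.0, 0.0, -1.0]]
contact_force: [-0.4, 0.4, 0.2]
width: 1.003
grip_force: 0.0
```

Call:
{"name": "apply_moves", "arguments": {"steps": [1,-0.8,0,0,0,0,1,1,-0.8,0,0,0,0,1,1,-0.8,0,0,0,0,1,1,-0.8,0,0,0,0,1,1,-0.8,0,0,0,0,1]}}

```text
clock: 1.9
eef_pos: [0.4033, -0.3866, 0.2621]
ee_rot: [[0.943, 0.334, 0.0], [0.334, -0.943, -0.0], [0.0, 0.0, -1.0]]
contact_force: [-0.5, -0.5, -0.2]
width: 1.003
grip_force: 0.0
```

Call:
{"name": "apply_moves", "arguments": {"steps": [1,-0.8,0,0,0,0,1,1,-0.8,0,0,0,0,1,1,-0.8,0,0,0,0,1,0,0,0,0,0,0,1,0,0,0,0,0,0,1]}}

```text
clock: 2.4
eef_pos: [0.4536, -0.3058, 0.262]
ee_rot: [[0.942, 0.336, 0.0], [0.336, -0.942, -0.0], [0.0, 0.0, -1.0]]
contact_force: [-0.8, -0.8, -0.1]
width: 0.997
grip_force: 0.0
```

```bash
cat > w.py <<'E'
from h import *
import sys
np.set_printoptions(precision=4,suppress=True)
s=ctrl.observe();P=ctrl.camera_params("wrist");save("wrist",sys.argv[1])
print(s["clock"],s["eef_pos"],s["ee_rot"][:,:2].T);print(np.array(P["pose"]),P["camera_matrix"],P["k1"])
for l in sys.argv[2:]:
    for d in ctrl.cut_out("wrist",l)[:3]:
        m=cv2.moments(d["pixels"].astype(np.uint8));print(l,round(d["p"],2),np.round(d["rect"],1),m["m10"]/m["m00"],m["m01"]/m["m00"])
E
python3 w.py d rod_handle rod block; python3 -c "
from h import *
print(proj('wrist',[.497,-.236,.114]))"
```

```text
2.4 [ 0.4536 -0.3058  0.262 ] [[ 0.942   0.3355  0.    ]
 [ 0.3355 -0.942   0.0003]]
[[ 0.3347 -0.9065 -0.2573  0.5265]
 [-0.9423 -0.3219 -0.0917 -0.2796]
 [ 0.0003  0.2732 -0.962   0.46  ]
 [ 0.      0.      0.      1.    ]] [[274.4894   0.     256.65  ]
 [  0.     274.4894 193.088 ]
 [  0.       0.       1.    ]] -0.03120847748320899
rod_handle 0.94 [214.3 125.8  29.7  25.7] 215.00582524271846 126.56504854368931
rod_handle 0.81 [189.2 196.9  34.5  33.3] 190.2409288824383 195.0290275761974
rod_handle 0.68 [312.2 115.3  26.9  25.1] 309.57276119402985 114.38059701492537
rod 0.63 [309.9 115.5  25.8  21.5] 309.288 114.468
rod 0.6 [217.6 129.7  28.6  25.3] 214.95094339622642 126.49056603773585
rod 0.56 [190.1 195.1  25.3  36.3] 189.90553745928338 195.08957654723127
block 0.91 [220.  124.1  73.4  79.5] 219.31780894416514 123.17914792273088
block 0.66 [119.8 198.8  92.3  71.5] 121.82546296296296 199.7314814814815
[214.36714972 125.83956403]
```

View pics/d.png

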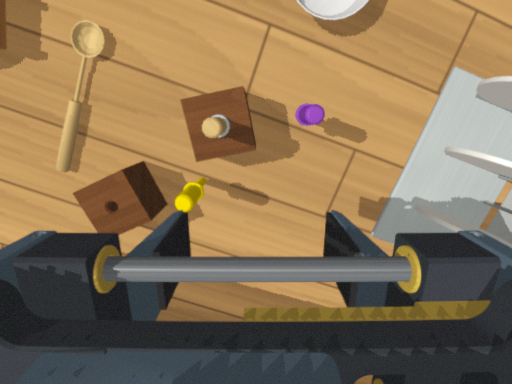

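The wrist view shows the rod's handle at about (213,127) on the block, matching the projected estimate (214,126). Purple is at (310,114) and yellow at (190,195). I move over the rod.

Call:
{"name": "apply_moves", "arguments": {"steps": [0.85,-0.67,0,0,0,0,1,0.85,-0.67,0,0,0,0,1,0.85,-0.67,0.8,0,0,0,1,0,0,1,0,0,0,1,0,0,0,0,0,0,1]}}

```text
clock: 3.1
eef_pos: [0.4951, -0.2367, 0.2142]
ee_rot: [[0.942, 0.334, -0.004], [0.334, -0.942, 0.002], [-0.003, -0.003, -1.0]]
contact_force: [0.3, 0.4, 0.5]
width: 1.0
grip_force: 0.0
```

```bash
python3 w.py e rod_handle; python3 -c "
from h import *
s=ctrl.observe();p=s['eef_pos'];print(p)
for z in(.114,.142): print(proj('wrist',[p[0],p[1],z]))"
```

```text
3.1 [ 0.4951 -0.2367  0.2142] [[ 0.9424  0.3344 -0.0031]
 [ 0.3344 -0.9424 -0.0033]]
[[ 0.3335 -0.9058 -0.2614  0.5688]
 [-0.9427 -0.3214 -0.0891 -0.2111]
 [-0.0033  0.2762 -0.9611  0.4119]
 [ 0.      0.      0.      1.    ]] [[274.4894   0.     256.65  ]
 [  0.     274.4894 193.088 ]
 [  0.       0.       1.    ]] -0.03120847748320899
rod_handle 0.89 [357.8 171.2  46.4  31.5] 357.3781697905182 168.4983461962514
rod_handle 0.63 [257.2 184.2  26.   34.5] 256.91149068322983 184.30745341614906
[ 0.49634932 -0.2379878   0.21722205]
[256.88956607 186.21855735]
[256.89939014 192.97437904]
```

View pics/e.png

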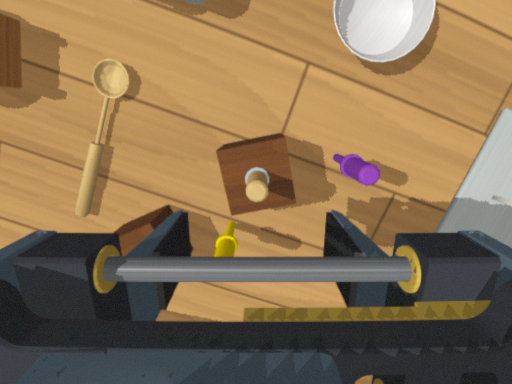

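The wrist view shows the handle top at about (257,188), about 2 mm ahead of centre. I correct for that and descend to the grasp.

Call:
{"name": "apply_moves", "arguments": {"steps": [0.08,0,0.9,0,0,0,1,0,0,1,0,0,0,1,0,0,1,0,0,0,1,0,0,1,0,0,0,1,0,0,0.82,0,0,0,1]}}

```text
clock: 3.7
eef_pos: [0.4989, -0.2379, 0.0992]
ee_rot: [[0.943, 0.333, 0.001], [0.333, -0.943, -0.001], [0.001, 0.001, -1.0]]
contact_force: [0.2, -0.2, -0.1]
width: 0.998
grip_force: 0.0
```

Call:
{"name": "apply_moves", "arguments": {"steps": [0,0,0,0,0,0,1,0,0,0,0,0,0,-1,0,0,0,0,0,0,-1,0,0,0,0,0,0,-1,0,0,0,0,0,0,-1], "grip_force": 10}}

```text
clock: 4.2
eef_pos: [0.499, -0.237, 0.0999]
ee_rot: [[0.943, 0.334, 0.001], [0.334, -0.943, -0.001], [0.001, 0.001, -1.0]]
contact_force: [0.1, 0.2, 0.6]
width: 0.682
grip_force: 0.0
```

Call:
{"name": "apply_moves", "arguments": {"steps": [0,0,0,0,0,0,-1,0,0,0,0,0,0,-1,0,0,0,0,0,0,-1,0,0,0,0,0,0,-1,0,0,0,0,0,0,-1]}}

```text
clock: 4.7
eef_pos: [0.4985, -0.2367, 0.0989]
ee_rot: [[0.942, 0.334, -0.0], [0.334, -0.942, 0.0], [-0.0, -0.0, -1.0]]
contact_force: [-1.1, 1.4, -0.3]
width: 0.259
grip_force: 10.0
```

Call:
{"name": "apply_moves", "arguments": {"steps": [0,0,0,0,0,0,-1,0,0,0,0,0,0,-1,0,0,0,0,0,0,-1,0,0,-0.4,0,0,0,-1,0,0,-0.8,0,0,0,-1], "grip_force": 50}}

```text
clock: 5.2
eef_pos: [0.4977, -0.2363, 0.1285]
ee_rot: [[0.942, 0.334, -0.002], [0.334, -0.942, 0.001], [-0.002, -0.002, -1.0]]
contact_force: [-0.0, -0.3, -1.3]
width: 0.244
grip_force: 50.0
```

Call:
{"name": "apply_moves", "arguments": {"steps": [0,0,-1,0,0,0,-1,0,0,-1,0,0,0,-1,0,0,-1,0,0,0,-1,0,0,-1,0,0,0,-1,0,0,0,0,0,0,-1]}}

```text
clock: 5.7
eef_pos: [0.5001, -0.2376, 0.2328]
ee_rot: [[0.942, 0.334, 0.005], [0.334, -0.942, -0.003], [0.004, 0.004, -1.0]]
contact_force: [0.9, 0.1, -1.8]
width: 0.245
grip_force: 50.0
```

Call:
{"name": "apply_moves", "arguments": {"steps": [0.3,-1,0,0,0,0,-1,0.3,-1,0,0,0,0,-1,0.3,-1,0,0,0,0,-1,0.3,-1,0,0,0,0,-1,0.3,-1,0,0,0,0,-1]}}

```text
clock: 6.2
eef_pos: [0.4914, -0.1053, 0.2283]
ee_rot: [[0.943, 0.334, -0.001], [0.334, -0.943, 0.0], [-0.001, -0.0, -1.0]]
contact_force: [0.8, 0.3, -2.2]
width: 0.244
grip_force: 50.0
```

Call:
{"name": "apply_moves", "arguments": {"steps": [0.3,-1,0,0,0,0,-1,0.3,-1,0,0,0,0,-1,0.3,-1,0,0,0,0,-1,0.3,-1,0,0,0,0,-1,0.3,-1,0,0,0,0,-1]}}

```text
clock: 6.7
eef_pos: [0.485, 0.025, 0.2283]
ee_rot: [[0.942, 0.334, -0.001], [0.334, -0.942, -0.0], [-0.001, -0.0, -1.0]]
contact_force: [0.5, 0.1, -1.7]
width: 0.244
grip_force: 50.0
```

Call:
{"name": "apply_moves", "arguments": {"steps": [0.3,-1,0,0,0,0,-1,0.3,-1,0,0,0,0,-1,0.3,-1,0,0,0,0,-1,0.3,-1,0,0,0,0,-1,0.3,-1,0,0,0,0,-1]}}

```text
clock: 7.2
eef_pos: [0.4786, 0.1552, 0.2283]
ee_rot: [[0.942, 0.334, -0.001], [0.334, -0.942, -0.0], [-0.001, -0.0, -1.0]]
contact_force: [0.4, 0.7, -1.2]
width: 0.244
grip_force: 50.0
```

Call:
{"name": "apply_moves", "arguments": {"steps": [0.3,-1,0,0,0,0,-1,0.1,-1,0,0,0,0,-1,0,0,0,0,0,0,-1,0,0,0,0,0,0,-1,0,0,0,0,0,0,-1]}}

```text
clock: 7.7
eef_pos: [0.4718, 0.2042, 0.2286]
ee_rot: [[0.943, 0.334, -0.0], [0.334, -0.943, -0.0], [-0.001, 0.0, -1.0]]
contact_force: [0.7, -0.9, -1.4]
width: 0.242
grip_force: 50.0
```

```bash
python3 w.py f stand hub_axis
python3 - <<'E'
from h import *
im=cv2.imread("pics/f.png");c=proj("wrist",[.521,.226,.115]);print(c)
x,y=int(c[0])-40,max(0,int(c[1])-40);print(x,y)
z=cv2.resize(im[y:y+80,x:x+80],(400,400),interpolation=cv2.INTER_CUBIC)
cv2.imwrite("pics/f2.png",np.hstack([z,np.vstack([cv2.resize(im,(400,300)),np.zeros((100,400,3),np.uint8)])]))
E
```

```text
7.7 [0.4718 0.2042 0.2286] [[ 0.9426  0.334  -0.0005]
 [ 0.334  -0.9426  0.0002]]
[[ 0.3332 -0.9069 -0.258   0.5449]
 [-0.9429 -0.3204 -0.0913  0.2303]
 [ 0.0002  0.2737 -0.9618  0.4265]
 [ 0.      0.      0.      1.    ]] [[274.4894   0.     256.65  ]
 [  0.     274.4894 193.088 ]
 [  0.       0.       1.    ]] -0.03120847748320899
stand 0.82 [251.4 133.9 171.9 111. ] 248.946922900938 132.55059864256845
hub_axis 0.66 [251.1 137.6 165.4 113.1] 248.43065236118724 132.6381862322813
[252.96358863 137.58033685]
212 97
```

View pics/f2.png

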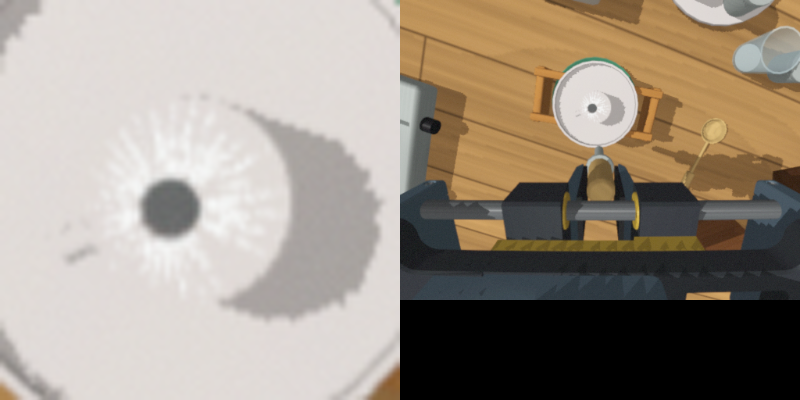

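The crop shows the dark hole at crop (170,208), full picture about (245.6,138.2). It lies left of the cap's centre, which fits the 4 mm offset. The rod's end is visible near full (252,192). I measure both finely.

Run:
```python
from h import *
np.set_printoptions(precision=4,suppress=True)
im=cv2.imread("pics/f.png");g=cv2.cvtColor(im,6)
s=ctrl.observe();p=s["eef_pos"];print(p)
sub=g[125:152,232:260].astype(float);w=np.clip(150-sub,0,None);yy,xx=np.mgrid[125:152,232:260]
w[(xx-245.6)**2+(yy-138.2)**2>81]=0
u=((w*xx).sum()/w.sum(),(w*yy).sum()/w.sum());print(u,atz("wrist",u,.115), "ellipse px area",(w>0).sum())
R=s["ee_rot"]
for z in(.085,.088,.091): print("tip pred",proj("wrist",p+R@[0,0,z]))
print("collar bottom pred",proj("wrist",p+R@[0,0,.0189]))
cv2.imwrite("pics/f3.png",cv2.resize(im[160:260,200:310],(660,600),interpolation=cv2.INTER_CUBIC))
```

```text
[0.4721 0.2041 0.2288]
(np.float64(245.7039911308204), np.float64(138.1341463414634)) [0.5177 0.2335 0.115 ] ellipse px area 99
tip pred [256.8958 190.5034]
tip pred [256.8934 189.7694]
tip pred [256.891  189.0495]
collar bottom pred [256.9644 211.3522]
```

View pics/f3.png

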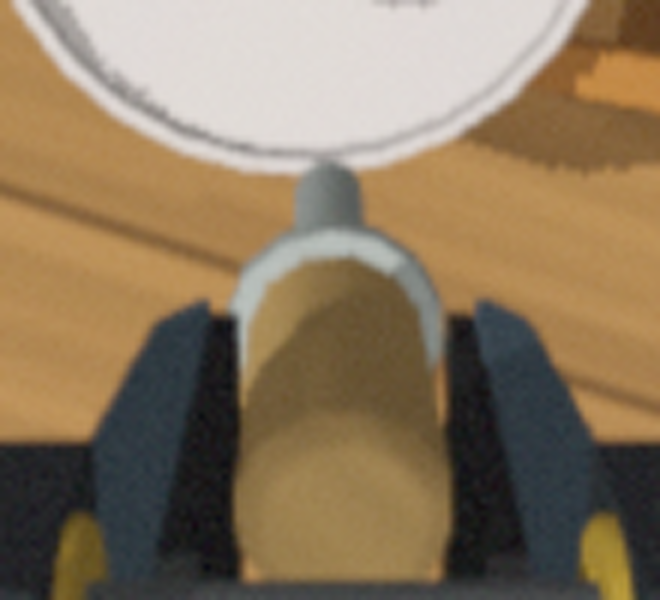

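Run:
```python
from h import *
np.set_printoptions(precision=4,suppress=True)
s=ctrl.observe();p=s["eef_pos"];R=s["ee_rot"]
t=atz("wrist",(254.5,190.8),p[2]-.088);h=np.array([.5177,.2335,.115]);d=h-t
print("tip",t,"in tool",R.T@(t-p),"move tool",R.T@d, "without tip corr",R.T@(h-p))
```

```text
tip [0.4701 0.2061 0.1408] in tool [-0.0012 -0.0026  0.088 ] move tool [ 0.054  -0.0099  0.0258] without tip corr [ 0.0528 -0.0125  0.1138]
```

Call:
{"name": "apply_moves", "arguments": {"steps": [0.72,-0.13,0,0,0,0,-1,0.72,-0.13,0,0,0,0,-1,0.72,-0.14,0.3,0,0,0,-1,0,0,0.3,0,0,0,-1,0,0,0,0,0,0,-1]}}

```text
clock: 8.35
eef_pos: [0.5187, 0.2315, 0.2126]
ee_rot: [[0.943, 0.334, -0.002], [0.334, -0.943, -0.001], [-0.002, 0.0, -1.0]]
contact_force: [-0.6, 0.7, -3.3]
width: 0.246
grip_force: 50.0
```

Run:
```python
from h import *
np.set_printoptions(precision=4,suppress=True)
s=ctrl.observe();p=s["eef_pos"];R=s["ee_rot"];print(s["clock"],p,s["contact_force"])
a=save("wrist","g");b=save("side","g1");c=save("scene","g2")
print("hole pred wrist",proj("wrist",[.5177,.2335,.115]),"side",proj("side",[.5177,.2335,.115]),proj("scene",[.5177,.2335,.115]))
cr=lambda im,c,r=25:cv2.resize(im[int(c[1])-r:int(c[1])+r,int(c[0])-r:int(c[0])+r],(400,400),interpolation=2)
cw=proj("wrist",[.5177,.2335,.115]);cs=proj("side",[.5177,.2335,.125]);
print(cw.astype(int)-25,cs.astype(int)-25)
cv2.imwrite("pics/g3.png",np.hstack([cr(a,cw),cr(b,cs)])[:,:,::-1])
```

```text
8.35 [0.5187 0.2315 0.2126] [-0.6325  0.6968 -3.3011]
hole pred wrist [255.0176 187.8056] side [218.4757 242.9774] [295.5765 125.9965]
[230 162] [193 214]
```

View pics/g3.png

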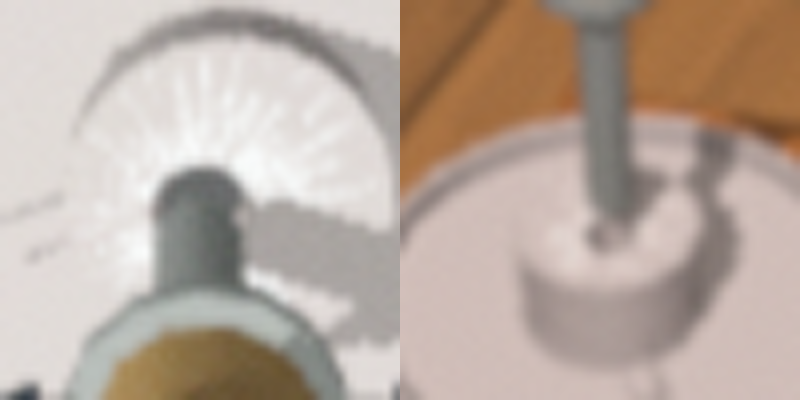

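The left crop shows the shank centred over the dark hole at x≈200. The right crop shows the hole directly under the end of the shank. I descend by feel.

Call:
{"name": "apply_moves", "arguments": {"steps": [0,0,0.2,0,0,0,-1,0,0,0.1,0,0,0,-1,0,0,0.08,0,0,0,-1,0,0,0.06,0,0,0,-1,0,0,0,0,0,0,-1]}}

```text
clock: 9.0
eef_pos: [0.5194, 0.2322, 0.2027]
ee_rot: [[0.942, 0.334, -0.0], [0.334, -0.942, -0.0], [-0.0, 0.0, -1.0]]
contact_force: [0.4, 0.3, -2.0]
width: 0.248
grip_force: 50.0
```

Call:
{"name": "apply_moves", "arguments": {"steps": [0,0,0.06,0,0,0,-1,0,0,0.06,0,0,0,-1,0,0,0,0,0,0,-1]}}

```text
clock: 9.3
eef_pos: [0.5194, 0.2322, 0.1997]
ee_rot: [[0.942, 0.334, -0.0], [0.334, -0.942, -0.0], [-0.0, -0.0, -1.0]]
contact_force: [0.2, -0.0, -2.1]
width: 0.246
grip_force: 50.0
```

Call:
{"name": "apply_moves", "arguments": {"steps": [0,0,0.06,0,0,0,-1,0,0,0.06,0,0,0,-1,0,0,0,0,0,0,-1]}}

```text
clock: 9.6
eef_pos: [0.5194, 0.2322, 0.1967]
ee_rot: [[0.942, 0.334, -0.0], [0.334, -0.942, -0.0], [-0.0, 0.0, -1.0]]
contact_force: [-0.2, 0.2, -2.3]
width: 0.248
grip_force: 50.0
```

In the hole. I go on down, with the plug's top expected at 92 mm.

Call:
{"name": "apply_moves", "arguments": {"steps": [0,0,0.1,0,0,0,-1,0,0,0.1,0,0,0,-1,0,0,0.1,0,0,0,-1,0,0,0,0,0,0,-1,0,0,0,0,0,0,-1]}}

```text
clock: 10.1
eef_pos: [0.5195, 0.2322, 0.1894]
ee_rot: [[0.942, 0.334, -0.0], [0.334, -0.942, -0.0], [-0.0, 0.0, -1.0]]
contact_force: [0.0, -0.3, -2.0]
width: 0.24
grip_force: 50.0
```

Call:
{"name": "apply_moves", "arguments": {"steps": [0,0,0.1,0,0,0,-1,0,0,0.1,0,0,0,-1,0,0,0.06,0,0,0,-1,0,0,0,0,0,0,-1]}}

```text
clock: 10.5
eef_pos: [0.5193, 0.2322, 0.1826]
ee_rot: [[0.942, 0.334, -0.0], [0.334, -0.942, -0.0], [-0.001, -0.0, -1.0]]
contact_force: [-0.9, -0.2, -1.2]
width: 0.248
grip_force: 50.0
```

Call:
{"name": "apply_moves", "arguments": {"steps": [0,0,0.06,0,0,0,-1,0,0,0.06,0,0,0,-1,0,0,0.06,0,0,0,-1,0,0,0.06,0,0,0,-1]}}

```text
clock: 10.9
eef_pos: [0.5199, 0.2325, 0.1773]
ee_rot: [[0.943, 0.334, 0.001], [0.334, -0.943, 0.0], [0.001, -0.0, -1.0]]
contact_force: [-0.3, 1.7, 8.3]
width: 0.245
grip_force: 50.1
```

Call:
{"name": "apply_moves", "arguments": {"steps": [0,0,0.08,0,0,0,-1,0,0,0.08,0,0,0,-1,0,0,0.08,0,0,0,-1,0,0,0.08,0,0,0,-1]}}

```text
clock: 11.3
eef_pos: [0.5201, 0.2325, 0.1694]
ee_rot: [[0.943, 0.334, 0.001], [0.334, -0.943, 0.001], [0.001, -0.0, -1.0]]
contact_force: [0.3, 1.7, 10.8]
width: 0.245
grip_force: 50.1
```

Call:
{"name": "apply_moves", "arguments": {"steps": [0,0,0.1,0,0,0,-1,0,0,0.1,0,0,0,-1,0,0,0.1,0,0,0,-1,0,0,0.1,0,0,0,-1,0,0,0.1,0,0,0,-1]}}

```text
clock: 11.8
eef_pos: [0.5205, 0.2327, 0.1574]
ee_rot: [[0.943, 0.334, 0.002], [0.334, -0.943, 0.001], [0.002, -0.0, -1.0]]
contact_force: [-0.2, 0.9, 11.5]
width: 0.245
grip_force: 50.1
```

Call:
{"name": "apply_moves", "arguments": {"steps": [0,0,0.1,0,0,0,-1,0,0,0.1,0,0,0,-1,0,0,0.1,0,0,0,-1,0,0,0.1,0,0,0,-1,0,0,0.1,0,0,0,-1]}}

```text
clock: 12.3
eef_pos: [0.5197, 0.2324, 0.144]
ee_rot: [[0.943, 0.334, 0.0], [0.334, -0.943, 0.0], [0.001, -0.0, -1.0]]
contact_force: [-0.2, -1.1, -1.5]
width: 0.248
grip_force: 50.0
```

The plug has been released. Now a gentle approach to seat the collar, expected at a TCP height near 0.134.

Call:
{"name": "apply_moves", "arguments": {"steps": [0,0,0.1,0,0,0,-1,0,0,0.1,0,0,0,-1,0,0,0.06,0,0,0,-1,0,0,0.04,0,0,0,-1,0,0,0,0,0,0,-1]}}

```text
clock: 12.8
eef_pos: [0.5194, 0.2322, 0.1362]
ee_rot: [[0.942, 0.334, -0.0], [0.334, -0.942, -0.0], [-0.0, -0.0, -1.0]]
contact_force: [0.1, 0.5, -2.3]
width: 0.246
grip_force: 50.0
```

Call:
{"name": "apply_moves", "arguments": {"steps": [0,0,0.04,0,0,0,-1,0,0,0.04,0,0,0,-1,0,0,0,0,0,0,-1]}}

```text
clock: 13.1
eef_pos: [0.5195, 0.2322, 0.1343]
ee_rot: [[0.942, 0.334, -0.0], [0.334, -0.942, -0.0], [-0.0, 0.0, -1.0]]
contact_force: [0.1, -0.9, -1.8]
width: 0.246
grip_force: 50.0
```

Call:
{"name": "apply_moves", "arguments": {"steps": [0,0,0.04,0,0,0,-1,0,0,0,0,0,0,-1]}}

```text
clock: 13.3
eef_pos: [0.5197, 0.2324, 0.1336]
ee_rot: [[0.943, 0.334, 0.0], [0.334, -0.943, 0.0], [0.0, -0.0, -1.0]]
contact_force: [-0.5, -0.3, 0.8]
width: 0.244
grip_force: 50.0
```

Contact: 0.8 N read plus about 1.9 N of rod weight. A little more.

Call:
{"name": "apply_moves", "arguments": {"steps": [0,0,0.03,0,0,0,-1,0,0,0,0,0,0,-1]}}

```text
clock: 13.5
eef_pos: [0.5198, 0.2324, 0.133]
ee_rot: [[0.943, 0.334, 0.001], [0.334, -0.943, 0.0], [0.001, -0.0, -1.0]]
contact_force: [-1.1, 0.8, 4.8]
width: 0.248
grip_force: 50.0
```

Call:
{"name": "apply_moves", "arguments": {"steps": [0,0,0.01,0,0,0,-1,0,0,0,0,0,0,-1,0,0,0,0,0,0,-1,0,0,0,0,0,0,-1,0,0,0,0,0,0,-1]}}

```text
clock: 14.0
eef_pos: [0.5199, 0.2324, 0.1329]
ee_rot: [[0.942, 0.334, 0.001], [0.334, -0.942, 0.0], [0.001, -0.0, -1.0]]
contact_force: [-1.0, 0.1, 6.3]
width: 0.247
grip_force: 50.0
```

Call:
{"name": "apply_moves", "arguments": {"steps": [0,0,0,0,0,0,-1,0,0,0,0,0,0,-1,0,0,0,0,0,0,-1,0,0,0,0,0,0,-1]}}

```text
clock: 14.4
eef_pos: [0.5199, 0.2324, 0.1329]
ee_rot: [[0.942, 0.334, 0.001], [0.334, -0.943, 0.0], [0.001, -0.0, -1.0]]
contact_force: [-0.4, 0.3, 6.3]
width: 0.248
grip_force: 50.0
```

Run:
```python
from h import *
s=ctrl.observe();print(s["clock"],s["eef_pos"],s["contact_force"])
b=save("side","k")
for l in("plug","plate"):
  for d in ctrl.look_for("side",l)[:2]: print(l,d["p"],np.round(d["rect"],1),atz("side",d["rect"][:2],.034))
```

```text
14.4 [0.51985859 0.23242723 0.13290616] [-0.41412319  0.29199415  6.30326586]
plug 0.57 [219.7 280.4   7.3   5.6] [0.50716347 0.25791818 0.034     ]
plate 0.76 [218.7 283.8  74.5  41.6] [0.50512159 0.26679015 0.034     ]
```

The collar is seated, with about 8 N net held for 0.9 s. Now I lift out and go back.

Call:
{"name": "apply_moves", "arguments": {"steps": [0,0,-0.3,0,0,0,-1,0,0,-0.8,0,0,0,-1,0,0,-0.8,0,0,0,-1,0,0,-0.8,0,0,0,-1,0,0,-0.8,0,0,0,-1]}}

```text
clock: 15.05
eef_pos: [0.5192, 0.2321, 0.2209]
ee_rot: [[0.943, 0.334, -0.0], [0.334, -0.943, -0.0], [-0.0, 0.0, -1.0]]
contact_force: [-0.8, -0.3, -2.0]
width: 0.247
grip_force: 50.0
```

Call:
{"name": "apply_moves", "arguments": {"steps": [0,0,-0.6,0,0,0,-1,0,0,-0.4,0,0,0,-1,0,0,0,0,0,0,-1,0,0,0,0,0,0,-1]}}

```text
clock: 15.45
eef_pos: [0.5192, 0.2321, 0.2443]
ee_rot: [[0.942, 0.334, -0.001], [0.334, -0.942, -0.0], [-0.001, 0.0, -1.0]]
contact_force: [0.1, -0.8, -2.7]
width: 0.247
grip_force: 50.0
```

Run:
```python
from h import *
s=ctrl.observe();R=s["ee_rot"];print(s["clock"],s["eef_pos"],R.T@(np.array([.4985,-.2367,.23])-s["eef_pos"]))
```

```text
15.45 [0.51916801 0.23210331 0.24432836] [-0.17616469  0.43493224  0.01445568]
```

Call:
{"name": "apply_moves", "arguments": {"steps": [-0.41,1,0,0,0,0,-1,-0.41,1,0,0,0,0,-1,-0.41,1,0,0,0,0,-1,-0.41,1,0,0,0,0,-1,-0.41,1,0,0,0,0,-1]}}

```text
clock: 15.95
eef_pos: [0.5122, 0.0962, 0.2438]
ee_rot: [[0.942, 0.334, -0.002], [0.334, -0.942, -0.0], [-0.002, -0.0, -1.0]]
contact_force: [1.1, 0.4, -1.3]
width: 0.243
grip_force: 50.0
```

Call:
{"name": "apply_moves", "arguments": {"steps": [-0.41,1,0,0,0,0,-1,-0.41,1,0,0,0,0,-1,-0.41,1,0,0,0,0,-1,-0.41,1,0,0,0,0,-1,-0.41,1,0,0,0,0,-1]}}

```text
clock: 16.45
eef_pos: [0.5057, -0.0387, 0.2439]
ee_rot: [[0.942, 0.334, -0.002], [0.334, -0.942, 0.0], [-0.001, -0.001, -1.0]]
contact_force: [-0.4, 0.8, -1.5]
width: 0.246
grip_force: 50.0
```

Call:
{"name": "apply_moves", "arguments": {"steps": [-0.41,1,0,0,0,0,-1,-0.41,1,0,0,0,0,-1,-0.41,1,0,0,0,0,-1,-0.41,1,0,0,0,0,-1,-0.41,1,0,0,0,0,-1]}}

```text
clock: 16.95
eef_pos: [0.4992, -0.1735, 0.2438]
ee_rot: [[0.943, 0.334, -0.002], [0.334, -0.943, 0.001], [-0.001, -0.001, -1.0]]
contact_force: [0.8, 0.4, -2.3]
width: 0.248
grip_force: 50.0
```

Call:
{"name": "apply_moves", "arguments": {"steps": [-0.41,1,0,0,0,0,-1,-0.41,1,0,0,0,0,-1,-0.08,0.4,0.8,0,0,0,-1,0,0,0.8,0,0,0,-1,0,0,0,0,0,0,-1]}}

```text
clock: 17.45
eef_pos: [0.4968, -0.236, 0.2015]
ee_rot: [[0.943, 0.334, -0.005], [0.334, -0.943, 0.003], [-0.004, -0.004, -1.0]]
contact_force: [-0.8, 0.1, -1.2]
width: 0.244
grip_force: 50.0
```

Run:
```python
from h import *
np.set_printoptions(precision=4,suppress=True)
s=ctrl.observe();p=s["eef_pos"];R=s["ee_rot"];print(s["clock"],p,s["contact_force"],R.T@(np.array([.4985,-.2367,.2])-p))
a=save("wrist","m");b=save("side","m1")
cr=lambda im,c,r=25:cv2.resize(im[int(c[1])-r:int(c[1])+r,int(c[0])-r:int(c[0])+r],(400,400),interpolation=2)
cw=proj("wrist",[p[0],p[1],.09]);cs=proj("side",[.4975,-.2367,.09]);print(cw,cs)
cv2.imwrite("pics/m3.png",np.hstack([cr(a,cw,40),cr(b,cs)])[:,:,::-1])
```

```text
17.45 [ 0.4968 -0.236   0.2015] [-0.7847  0.0632 -1.1528] [0.0014 0.0012 0.0015]
[256.2621 184.9141] [295.6332 147.7344]
```

View pics/m3.png

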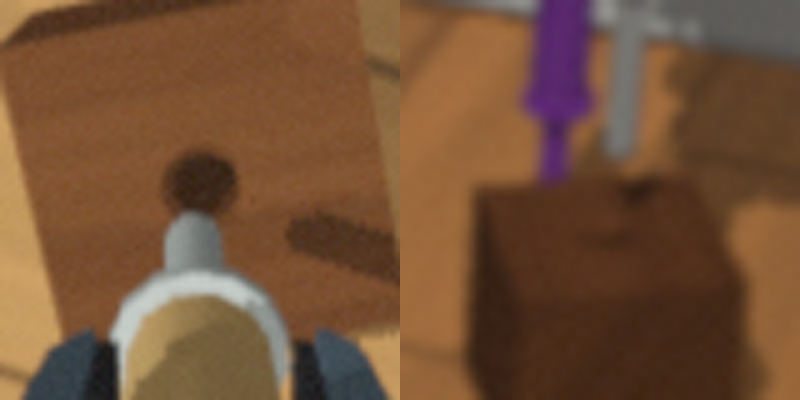

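The left crop shows the block's hole at (201,182) and the shank end at (193,~230), still 33 mm above. The plan is sound; I work out the correction.

Run:
```python
from h import *
np.set_printoptions(precision=4,suppress=True)
s=ctrl.observe();p=s["eef_pos"];R=s["ee_rot"]
h=atz("wrist",(216+200.5/5-.4,144+182/5-.4),.08);t=atz("wrist",(216+193/5-.4,144+228/5-.4),p[2]-.088)
print(p,h,t,R.T@(h-t))
```

```text
[ 0.4984 -0.2364  0.2045] [ 0.4999 -0.2342  0.08  ] [ 0.4979 -0.2333  0.1165] [0.0017 0.0015 0.0365]
```

Call:
{"name": "apply_moves", "arguments": {"steps": [0.06,0.05,0.6,0,0,0,-1,0,0,0.4,0,0,0,-1,0,0,0.2,0,0,0,-1,0,0,0.2,0,0,0,-1,0,0,0.2,0,0,0,-1]}}

```text
clock: 18.05
eef_pos: [0.5007, -0.2373, 0.1647]
ee_rot: [[0.942, 0.334, 0.0], [0.334, -0.942, -0.0], [0.0, 0.0, -1.0]]
contact_force: [-0.3, 0.2, -2.6]
width: 0.245
grip_force: 50.0
```

Call:
{"name": "apply_moves", "arguments": {"steps": [0,0,0.2,0,0,0,-1,0,0,0.3,0,0,0,-1,0,0,0.3,0,0,0,-1,0,0,0.3,0,0,0,-1,0,0,0.3,0,0,0,-1]}}

```text
clock: 18.55
eef_pos: [0.5005, -0.2373, 0.1292]
ee_rot: [[0.943, 0.334, -0.0], [0.334, -0.943, 0.0], [-0.0, -0.0, -1.0]]
contact_force: [0.2, 0.6, -2.4]
width: 0.246
grip_force: 50.0
```

In the hole (end about 40 mm below the block's top), with no side force. On down to the collar.

Call:
{"name": "apply_moves", "arguments": {"steps": [0,0,0.3,0,0,0,-1,0,0,0.3,0,0,0,-1,0,0,0.3,0,0,0,-1,0,0,0.14,0,0,0,-1,0,0,0,0,0,0,-1]}}

```text
clock: 19.05
eef_pos: [0.5003, -0.2372, 0.1033]
ee_rot: [[0.942, 0.334, -0.001], [0.334, -0.942, 0.0], [-0.001, -0.001, -1.0]]
contact_force: [-0.0, 0.5, -1.7]
width: 0.242
grip_force: 50.0
```

Call:
{"name": "apply_moves", "arguments": {"steps": [0,0,0.03,0,0,0,-1,0,0,0.03,0,0,0,-1,0,0,0,0,0,0,-1]}}

```text
clock: 19.35
eef_pos: [0.5007, -0.2374, 0.1026]
ee_rot: [[0.942, 0.334, 0.0], [0.334, -0.942, -0.0], [0.0, 0.0, -1.0]]
contact_force: [0.1, 0.8, -1.7]
width: 0.248
grip_force: 50.0
```

Call:
{"name": "apply_moves", "arguments": {"steps": [0,0,0.06,0,0,0,-1,0,0,0.04,0,0,0,-1,0,0,0,0,0,0,-1]}}

```text
clock: 19.65
eef_pos: [0.5005, -0.2373, 0.0998]
ee_rot: [[0.942, 0.334, -0.0], [0.334, -0.942, 0.0], [-0.0, -0.0, -1.0]]
contact_force: [-0.3, -0.3, -2.3]
width: 0.248
grip_force: 50.0
```

Call:
{"name": "apply_moves", "arguments": {"steps": [0,0,0.03,0,0,0,-1,0,0,0.03,0,0,0,-1,0,0,0,0,0,0,-1]}}

```text
clock: 19.95
eef_pos: [0.5009, -0.2374, 0.0988]
ee_rot: [[0.943, 0.334, 0.0], [0.334, -0.943, 0.0], [0.0, 0.0, -1.0]]
contact_force: [-1.1, 2.0, 5.3]
width: 0.245
grip_force: 50.0
```

The collar is seated on the block. I let go, opening only and then lifting.

Call:
{"name": "apply_moves", "arguments": {"steps": [0,0,-0.02,0,0,0,-0.3,0,0,0,0,0,0,0.3,0,0,0,0,0,0,1,0,0,0,0,0,0,1,0,0,0,0,0,0,1]}}

```text
clock: 20.45
eef_pos: [0.5006, -0.2374, 0.0989]
ee_rot: [[0.943, 0.334, 0.0], [0.334, -0.943, -0.0], [0.0, 0.0, -1.0]]
contact_force: [-0.1, 0.2, 0.6]
width: 0.652
grip_force: 0.0
```

Call:
{"name": "apply_moves", "arguments": {"steps": [0,0,0,0,0,0,1,0,0,0,0,0,0,1,0,0,0,0,0,0,1,0,0,-0.4,0,0,0,1,0,0,-0.8,0,0,0,1]}}

```text
clock: 20.95
eef_pos: [0.4998, -0.2369, 0.1287]
ee_rot: [[0.942, 0.334, -0.002], [0.334, -0.942, 0.001], [-0.002, -0.002, -1.0]]
contact_force: [0.3, 0.1, 0.1]
width: 1.002
grip_force: 0.0
```

Call:
{"name": "apply_moves", "arguments": {"steps": [0,0,-1,0,0,0,1,0,0,-1,0,0,0,1,0,0,-1,0,0,0,1,0,0,0,0,0,0,1,0,0,0,0,0,0,1]}}

```text
clock: 21.45
eef_pos: [0.5008, -0.2374, 0.2047]
ee_rot: [[0.942, 0.334, 0.001], [0.334, -0.942, -0.001], [0.001, 0.001, -1.0]]
contact_force: [0.8, 0.3, -0.7]
width: 1.002
grip_force: 0.0
```

Run:
```python
from h import *
np.set_printoptions(precision=4,suppress=True)
s=ctrl.observe();print(s["clock"],s["eef_pos"],s["width"],s["contact_force"])
a=save("wrist","n");b=save("side","n1")
for l in("plug","plate"):
  for d in ctrl.look_for("side",l)[:2]: print(l,d["p"],np.round(d["rect"],1))
cr=lambda im,c,r:cv2.resize(im[int(c[1])-r:int(c[1])+r,int(c[0])-r:int(c[0])+r],(400,400),interpolation=2)
cv2.imwrite("pics/n3.png",np.hstack([cr(a,(257,180),60),cr(b,(217,270),50)])[:,:,::-1])
```

```text
21.45 [ 0.5008 -0.2374  0.2047] 1.0023573453397703 [ 0.766   0.287  -0.7092]
plug 0.38 [220.2 279.2   7.    6.1]
plate 0.56 [220.2 282.3  76.3  39.6]
```

View pics/n3.png

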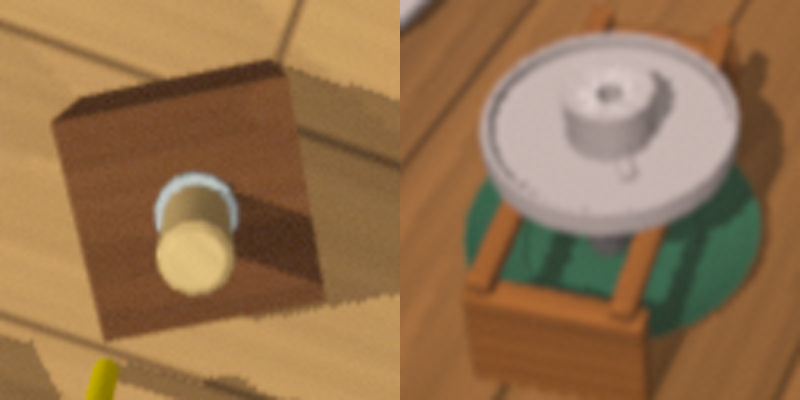

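The rod stands upright on its collar in the block, and the plate is in place. A grey body shows under the tray at side ≈ (219,280). I check whether that is the plug or the sleeve.

Run:
```python
from h import *
b0=cv2.imread("pics/b.png").astype(int);b1=cv2.imread("pics/n1.png").astype(int)
for z in(.005,.02,.035,.052): print(z,proj("side",[.521,.229,z]))
d=np.abs(b0-b1).sum(2)[262:300,180:256]>60;ys,xs=np.nonzero(d);print(len(xs),(xs.min()+180,xs.max()+180,ys.min()+262,ys.max()+262) if len(xs) else 0)
print(b0[276:286:2,219],b1[276:286:2,219])
```

```text
0.005 [220.39422843 277.88985474]
0.02 [220.08698645 273.2216712 ]
0.035 [219.77332493 268.44938559]
0.052 [219.40983681 262.91068421]
0 0
[[147 151 166]
 [123 132 136]
 [ 76 103  63]
 [ 78 105  63]
 [ 79 106  63]] [[144 148 163]
 [119 124 136]
 [ 81  82  88]
 [ 83  86  88]
 [ 78  98  69]]
```

Grey now shows where green plate was at (219,280–283), exactly where the front foot of a plug standing on the plate would be. Handing in.

```bash
python3 -c "
from station import ctrl
print(ctrl.sign_off())"
```

```text
the job is handed in; nothing more can be done
None
```

I pushed the plug out onto the green plate, seated the collar on the cap with about 8 N for 0.9 s, stood the rod back in its block, and handed the job in at about 21.5 s; sign-off returned no verdict.

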